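# Fasten a meter's display unit with a self-tapping wing screw

## Task

Slide the display unit with the forked foot along the rails of the grey mounting base, up to the yellow stops, so that the fork goes around the shank of the orange wing screw. Then drive the self-tapping screw home onto the fork, clockwise: press down firmly all the while you turn, so that it bites and cuts its thread instead of spinning and reaming out the hole, but not so hard that the plastic cracks. Leave the other things on the bench where they are.

Things in the scene. Friction and masses are not known exactly. Their poses are not given: they have to be found in the camera images.
- display_unit: dark blue box 80 (x) x 56 (y) x 34 (z) mm, grey screen on top, about 0.28 kg. From the bottom of its +x face runs a flat steel foot, 5 mm thick, 34 mm wide, to x = 112 mm; it ends in a fork: two prongs with a 16 mm wide open slot between them from x = 88 mm on. Origin: centre of the box's underside; z up.
- base: grey plastic mounting base fixed to the bench: slab 16 mm thick, 90 mm wide (y), x = -190 to +46 mm. Origin: on the bench, straight below the screw's axis; z up. Two rails on the slab (8 mm high, inner faces at y = +-32 mm, outer +-38, x = -185 to -60 mm) guide the unit's box along +x.
- unit_home (a point): where the unit's origin lies when it is home, on the slab's top, 100 mm before the screw's axis; same axes as the base (the unit's too, when home). There the box's front meets two yellow stops, 12 mm high, 23 to 38 mm either side; the foot passes between them, the screw stands in the slot. To clear the screw's flange, set the unit down 40 to 50 mm before this point (-x), then slide it.
- wing_grip (a point): centre of the screw's orange wing, on its axis: upright bar 34 mm long (x) x 10 thick (y) x 24 tall (12 mm above and below). Right under it a round flange 44 mm across, 4 mm thick, whose top fingertips may press; then a steel shank 7 mm thick. At the start the flange's underside is 10.5 mm above the slab, 5.5 mm above a foot lying on the slab. z up.
- screw_turn (a joint): turn of the screw, rad, grows clockwise seen from above; 0 to 0.9 at the start, home at about 2.9, firm end at 3.3. Turning takes about 0.15 N m. Regrasp, if the wrist has not that much room.
- wing_screw: the whole screw, with its wing; origin: its tip, 10 mm above the bench at the start (axes as wing_grip), 5.5 mm lower when the flange lies on the foot. It sinks only while pressed with over 11 N (dry friction; stays where left; a pull of over 11 N lifts it), and never deeper than its turning has cut. Push alone sinks it 2.5 mm at most; turning without push only spins it.
- screw_tip (a point): tip of the screw, on its axis, inside the base; sinks with the screw
- thread: the thread being cut, hidden inside the base around the axis (origin as the base's): at a turn t of screw_turn it lets the tip down to 10 mm - t x 1.91 mm above the bench. If the tip lags over 2.2 mm above that, the hole is reamed out. It takes part of the push (most of it while the screw does not sink), gives by up to 1 mm, and cracks when it bears over 21 N: a push of 13 to 19 N is right.
- spare_unit: bystander: dark blue display unit without a foot, 80 x 56 x 34 mm; origin under its centre
- fitting_a: bystander: brass pipe fitting, 42 mm across, 55 mm tall, standing; origin under its centre
- fitting_b: bystander: second brass pipe fitting like the first
- screw_tray: bystander: black two-part tray, 110 x 150 x 35 mm; origin under its centre
- driver: bystander: red-handled screwdriver, not needed
- coupling_nut: bystander: brass ring, 48 mm across, 20 mm high
- grease_jar: bystander: white jar with blue cap, 56 mm across, 65 mm tall
Not all that is in view belongs to the job. Leave any brown or pink look-alike of the display_unit alone.

How it is judged:
On the way, in this order (a step that is already met when the one before it is completed fails the run):
1. the unit stands against the stops with its fork around the screw's shank (x of screw_tip in the frame of display_unit between 0.094 and 0.106 m and y of screw_tip in the frame of display_unit between -0.005 and 0.005 m and height (world z) of display_unit between 0.0135 and 0.0185 m and angle between display_unit's own z axis and vertical below 0.05 rad), for 0.2 s.
2. the screw is driven home onto the fork (all of step 1 and height (world z) of screw_tip below 0.005 m), for 0.2 s.
At the end, for the whole second after the job is handed in: The display unit lies flat on the base (z 13.5 to 18.5 mm, tilt under 0.05 rad) at rest with the screw's axis in its slot (94 to 106 mm ahead of its origin, within 5 mm sideways), and the screw is driven in by at least 5.0 mm (all of step 2 and linear speed of display_unit below 0.01 m/s); the robot touches nothing.
It fails at once if the screw is turned without enough push (or pulled back): its turning, past 1.2 rad, runs over 2.2 mm ahead of its depth and the hole is reamed out ((value of joint screw_turn above 1.2 rad and height (world z) of screw_tip above 0.00991 m) or (value of joint screw_turn above 1.4 rad and height (world z) of screw_tip above 0.00953 m) or (value of joint screw_turn above 1.6 rad and height (world z) of screw_tip above 0.00914 m) or (value of joint screw_turn above 1.8 rad and height (world z) of screw_tip above 0.00876 m) or (value of joint screw_turn above 2 rad and height (world z) of screw_tip above 0.00838 m) or (value of joint screw_turn above 2.2 rad and height (world z) of screw_tip above 0.008 m) or (value of joint screw_turn above 2.4 rad and height (world z) of screw_tip above 0.00762 m) or (value of joint screw_turn above 2.6 rad and height (world z) of screw_tip above 0.00723 m) or (value of joint screw_turn above 2.8 rad and height (world z) of screw_tip above 0.00685 m) or (value of joint screw_turn above 3 rad and height (world z) of screw_tip above 0.00647 m) or (value of joint screw_turn above 3.15 rad and height (world z) of screw_tip above 0.00618 m)).
It fails at once if the screw is pushed so hard that the plastic thread cracks (over 21 N on the thread) (contact force between wing_screw and thread above 21 N).
It fails at once if the screw and the unit are pressed on each other with over 22 N (contact force between wing_screw and display_unit above 22 N).
It fails at once if a bystander is moved by over 30 mm (distance of any of spare_unit, fitting_a, fitting_b, screw_tray, driver, coupling_nut, grease_jar from where it was at the start of the episode above 0.03 m).
It also fails if it takes over 72 s, if anything falls off the work surface, if the arm or the gripper's body presses on something with over 40 N, if the wrist force passes 120 N, or if a joint passes its speed limit or range.

## Robot

A 7-joint arm with a two-finger parallel gripper is mounted at the origin on the work surface. World frame = base frame: x ahead of the robot, y to its left, z up, the work surface at z = 0. Lengths are in m, angles in rad, forces in N, time in s.
With the tool pointing down it reaches from about 0.4 to 0.85 m from the base axis. Payload 4.5 kg.
Tool frame: the origin (TCP) lies on the centre line of the jaws, within the pads' length; the fingertips stand 17 mm ahead of it and the grasp point (between the pads) lies 2 mm behind it (r.tip_reach is the distance from the TCP to the fingertips, in m); z points along the fingers, y is the line along which they close (so a half turn about z gives the same grasp; the last joint's range is limited). The gripper opens to 88 mm and grips with 3 to 60 N. Pads are 18 mm wide; open, the fingers measure 123 mm over their backs; the gripper's body (75 mm by 187 mm) begins 45 mm behind the grasp point.
Start: joints at [1.288, 0.689, -0.195, 1.565, 0.157, 0.902, -0.215], TCP at [0.195, -0.594, 0.256] pointing down, gripper open.
Joint ranges: [-3.01, 3.01], [-0.46, 2.08], [-1.47, 1.51], [0.13, 2.56], [-1, 4.14], [0.04, 2.09], [-2.66, 2.66]. Speed limits (rad/s): [2.57, 2.57, 3.14, 3.14, 3.14, 3.14, 3.14].

## Interface

Orientations are given as a unit quaternion [x, y, z, w].
In Python, from plant import r gives the robot as it stands.
- The arm moves only by the tool step_arm, never from a script. Its argument "steps" is a list of rows, each a list of 7 numbers: the shift along the tool's x, y, z in cm, then the turn, a rotation vector about the tool's x, y, z in degrees, then the gripper's target within -1 to 1 (shut at 1, half-way at 0, fully open at -1). A call has 1 to 8 rows; each row shifts and turns the commanded pose from where the row before left it, along the tool's axes as they then stand; what a row does not reach is not made up. A row lasts 1/8 s, in which the tool goes at most 62.5 mm and 10.7 degrees, less where a joint would pass 70% of its speed; a pose out of reach is approached as far as the arm can. A call with a gripper value outside its range is refused whole. The fingers move at their own pace and stop on an object; "force" is the grip in N (left out, the last holds). Time passes only in rows, so rows that do not move let the fingers close. It gives the time, the measured TCP pose, the force, the opening and the grip force at its end, in the units of the state.
- r.get_state(): the state, without advancing time (a new reading comes with each control period).
- r.snapshot(name): name is "side" or "top" or "wrist"; returns a dict with "pixels" (420x560x3 uint8, red, green, blue), "fx", "fy", "cx", "cy" (pixels), "cam_to_world" (4x4, takes a point from camera to world coordinates). Camera axes: x right, y down, z forward; pixel columns grow to the right and rows downward; lengths in m; the calibration is good to about 2 mm. A picture is of the moment at which its call begins. There is no depth.
- r.finish_job(): hands the job in; it is judged then, once.
The state is a dict: "clock": time; "q": joint angles; "qd": joint speeds; "joint_torque": joint torques, N m; "tool_pos": TCP position; "eef_rot": TCP orientation; "contact_force": force on the tool from outside, world axes, zero at the start; "moment": the same for the moment, N m; "opening": opening from 0.0 (shut) to 1.0 (fully open); "finger_force": force on a finger pad.
Only numpy, scipy, OpenCV 4.12 (cv2) and the standard library are available. Lean on these libraries where they do the work, as an engineer would, in place of code of your own. Each camera call takes 0.05 s, during which the arm holds its last target. There are 200 camera calls.

## Working session

There is one attempt and no reset: what is moved stays moved. The work goes in short steps, Python scripts to look and compute and a tool call to move; the robot and the scene stay as the last step left them, time stands still between calls to the robot, and variables do not carry over. Pictures are saved under pics/ and viewed, at most 10 in all, crops included, and the job is handed in when it is done.

Besides the shell and the picture viewer there is one more tool, called after ">>>" as name(argument=value, ...), one argument or row to a line, values as JSON. step_arm: Moves the arm, as the interface text tells. Its arguments: {"type":"object","properties":{"steps":{"type":"array","items":{"type":"array","items":{"type":"number"}}},"force":{"type":"number"}},"required":["steps"]}

```bash
mkdir -p pics; cat > h.py <<'E'
import numpy as np, cv2
from plant import r
def snap(n,f):
    s=r.snapshot(n); cv2.imwrite(f,s["pixels"][:,:,::-1]); np.savez(f+".npz",fx=s["fx"],fy=s["fy"],cx=s["cx"],cy=s["cy"],T=s["cam_to_world"]); return s
def ray(f,u,v,z):
    c=np.load(f+".npz"); d=c["T"][:3,:3]@np.array([(u-c["cx"])/c["fx"],(v-c["cy"])/c["fy"],1]); o=c["T"][:3,3]
    return o+d*(z-o[2])/d[2]
def proj(f,p):
    c=np.load(f+".npz"); q=c["T"][:3,:3].T@(np.array(p)-c["T"][:3,3]); return [c["fx"]*q[0]/q[2]+c["cx"],c["fy"]*q[1]/q[2]+c["cy"]]
def crop(f,g,x,y,w,h,k): cv2.imwrite(g,cv2.resize(cv2.imread(f)[y:y+h,x:x+w],None,fx=k,fy=k,interpolation=cv2.INTER_CUBIC))
E
python3 - <<'E'
from h import *
a=snap("top","pics/top.png");b=snap("side","pics/side.png")
print(a["cam_to_world"].round(3),b["cam_to_world"].round(3)); s=r.get_state(); print(s["tool_pos"],s["eef_rot"],s["clock"],s["contact_force"])
E
```

```text
[[-0.028 -0.97   0.241  0.249]
 [-1.     0.029 -0.002  0.044]
 [-0.005 -0.241 -0.971  1.214]
 [ 0.     0.     0.     1.   ]] [[-0.817 -0.268  0.51  -0.131]
 [-0.576  0.416 -0.704  0.953]
 [-0.024 -0.869 -0.494  0.699]
 [ 0.     0.     0.     1.   ]]
[ 0.19449172 -0.59340505  0.25501908] [ 9.87476537e-01  1.57763865e-01 -1.82326281e-04 -7.86461858e-04] 0.1 [0.46212675 1.04455627 0.4291387 ]
```

View pics/top.png

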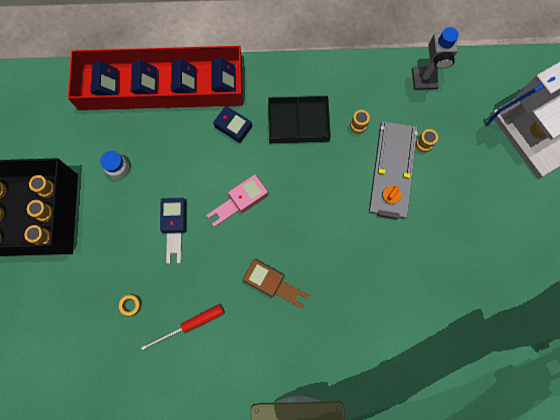

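View pics/side.png

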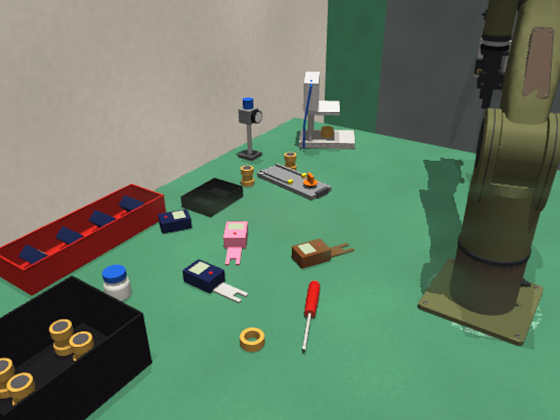

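Candidates in the top view: the dark blue unit with a fork (173,215), the pink look-alike (248,190), the brown look-alike (264,277), the footless dark blue spare (233,123), and the blue units in the red crate (105 to 223,75). I choose (173,215). The base is at about (394,170), with the orange wing at (392,195). I'll check both in an enlarged crop.

```bash
python3 - <<'E'
from h import *
im=cv2.imread("pics/top.png")
k=6
a=cv2.resize(im[190:270,140:205],None,fx=k,fy=k,interpolation=cv2.INTER_CUBIC)
b=cv2.resize(im[115:225,365:420],None,fx=5.4,fy=5.4,interpolation=cv2.INTER_CUBIC)
o=np.zeros((600,390+300,3),np.uint8);o[:480,:390]=a;o[:b.shape[0],391:391+b.shape[1]]=b[:600]
cv2.imwrite("pics/c1.png",o)
E
```

```text
(no output)
```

View pics/c1.png

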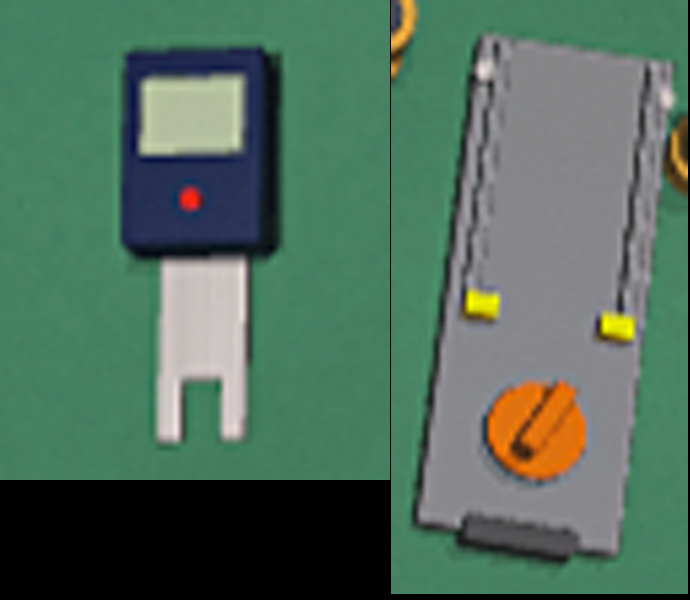

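```bash
python3 - <<'E'
from h import *
f="pics/top.png"
A=lambda x,y:(140+x/6,190+y/6)
B=lambda x,y:(365+(x-391)/5.4,115+y/5.4)
R=lambda c,z:ray(f,*c,z)[:2].round(4)
print("unit fork mid",R(A(200,440),.005),"back top",R(A(127,50),.034),R(A(263,50),.034),"front top",R(A(123,238),.034),R(A(263,240),.034),"notch",R(A(201,378),.005))
c=[R(B(*p),.016) for p in [(482,36),(672,62),(618,552),(417,523)]];print("slab",c)
print("flange",R(B(536,430),.0305),"stops",R(B(482,304),.028),R(B(616,327),.028))
print("wing ends",R(B(563,388),.0545),R(B(522,448),.0545))
for a,b in ((0,3),(1,2)):
    d=c[b]-c[a];print(np.degrees(np.arctan2(d[1],d[0])),np.linalg.norm(d))
for i in range(2): 
    d=[c[1]-c[0],c[2]-c[3]][i];print(np.degrees(np.arctan2(d[1],d[0])),np.linalg.norm(d))
print(r.get_state()["q"])
E
```

```text
unit fork mid [0.4193 0.2786] back top [0.5708 0.3046] [0.5692 0.2508] front top [0.495  0.3043] [0.4927 0.2498] notch [0.4439 0.2786]
slab [array([ 0.7575, -0.2374]), array([ 0.742 , -0.3237]), array([ 0.5119, -0.2779]), array([ 0.5276, -0.1904])]
flange [ 0.5647 -0.243 ] stops [ 0.6242 -0.2244] [ 0.6117 -0.2831]
wing ends [ 0.5767 -0.2504] [ 0.5504 -0.2305]
168.44584963555806 0.23465508730901188
168.7427510833668 0.23461383164681485
-100.18210755932434 0.0876808987180218
-100.17225761913609 0.08889735654112552
[ 1.28781431  0.68985968 -0.19452411  1.56622677  0.15728873  0.90251043
 -0.21510122]
```

The crop confirms it: the dark blue unit's fork points to -x (prong tips at about (168..179, 263)). The base's screw end faces the robot, with the wing at a yaw of about 143°. I'm moving along an arc to the unit.

>>> step_arm(
  steps=[
    [6,0,0,0,0,-5.5,-1],
    [6,0,0,0,0,-5.5,-1],
    [6,0,0,0,0,-5.5,-1],
    [6,0,0,0,0,-5.5,-1],
    [6,0,0,0,0,-5.5,-1],
    [6,0,0,0,0,-5.5,-1],
    [6,0,0,0,0,-5.5,-1],
    [6,0,0,0,0,-5.5,-1],
  ],
  force=25,
)

```text
clock: 1.1
tool_pos: [0.5679, -0.3078, 0.2552]
eef_rot: [0.856, 0.517, -0.0, -0.0]
contact_force: [1.1, -0.9, 0.6]
opening: 0.997
finger_force: 0.0
```

>>> step_arm(
  steps=[
    [6,0,0,0,0,-5.5,-1],
    [6,0,0,0,0,-5.5,-1],
    [6,0,0,0,0,-5.5,-1],
    [6,0,0,0,0,-5.5,-1],
    [6,0,0,0,0,-5.5,-1],
    [6,0,0,0,0,-5.5,-1],
    [6,0,0,0,0,-5.5,-1],
    [6,0,0,0,0,-5.5,-1],
  ],
)

```text
clock: 2.1
tool_pos: [0.6366, 0.1556, 0.2551]
eef_rot: [0.6, 0.8, -0.0, -0.0]
contact_force: [0.5, -0.3, 0.5]
opening: 1.003
finger_force: 0.0
```

```bash
cat >> h.py <<'E'
from scipy.spatial.transform import Rotation as Ro
def yawq(yaw):  # tool down, tool y axis at yaw (deg)
    y=np.radians(yaw); Y=np.array([np.cos(y),np.sin(y),0]); Z=np.array([0,0,-1.]); return Ro.from_matrix(np.c_[np.cross(Y,Z),Y,Z])
def go(pos,yaw):
    s=r.get_state(); R=Ro.from_quat(s["eef_rot"]); G=yawq(yaw)
    d=np.array(pos)-s["tool_pos"]
    Y=R.as_matrix()[:,1]
    print("t",round(s["clock"],2),"pos",np.round(s["tool_pos"],4),"yaw",round(np.degrees(np.arctan2(Y[1],Y[0])),2),"q7",round(s["q"][6],2),"F",np.round(s["contact_force"],1),"open",round(float(s["opening"]),3),"ff",s["finger_force"])
    print(" shift cm in present tool axes",(R.inv().apply(d)*100).round(2),"in final axes",(G.inv().apply(d)*100).round(2),"rot",(R.inv()*G).as_rotvec(degrees=True).round(2))
E
python3 - <<'E'
from h import *
go([.5315,.278,.18],90); print(r.get_state()["q"].round(2))
E
```

```text
t 2.1 pos [0.6366 0.1556 0.2551] yaw 16.31 q7 -0.38 F [ 0.5 -0.3  0.5] open 1.003 ff 0.0
 shift cm in present tool axes [14.7  -6.64  7.51] in final axes [10.51 12.24  7.51] rot [-3.000e-02 -1.000e-02 -7.369e+01]
[-0.04  0.77 -0.53  1.46  0.42  1.03 -0.38]
```

>>> step_arm(
  steps=[
    [2,-0.9,0,0,0,-10.5,-1],
    [2,-0.5,0,0,0,-10.5,-1],
    [2,-0.2,1,0,0,-10.5,-1],
    [2,0.2,1,0,0,-10.5,-1],
    [2,0.5,1,0,0,-10.5,-1],
    [2,0.9,1,0,0,-10.5,-1],
    [2,1.3,1,0,0,-10.5,-1],
    [0,0,0,0,0,0,-1],
  ],
)

```text
clock: 3.1
tool_pos: [0.5335, 0.2638, 0.2049]
eef_rot: [0.002, 1.0, -0.0, -0.001]
contact_force: [0.1, -0.4, 0.7]
opening: 0.998
finger_force: 0.0
```

```bash
python3 - <<'E'
from h import *
snap("wrist","pics/w1.png");go([.5315,.278,.12],90)
for p in [(.5315,.278,.034),(.5315+.04,.278-.028,.034),(.5315+.04,.278+.028,.034),(.5315-.04,.278-.028,.034),(.5315-.04,.278+.028,.034)]: print(np.round(proj("pics/w1.png",p)))
E
```

```text
t 3.15 pos [0.535  0.2627 0.2053] yaw 89.53 q7 0.38 F [ 0.2 -0.9  0. ] open 1.0 ff 0.0
 shift cm in present tool axes [0.36 1.53 8.53] in final axes [0.35 1.53 8.53] rot [-0.04 -0.05 -0.47]
[293. 193.]
[264. 234.]
[322. 233.]
[262. 150.]
[324. 149.]
```

View pics/w1.png

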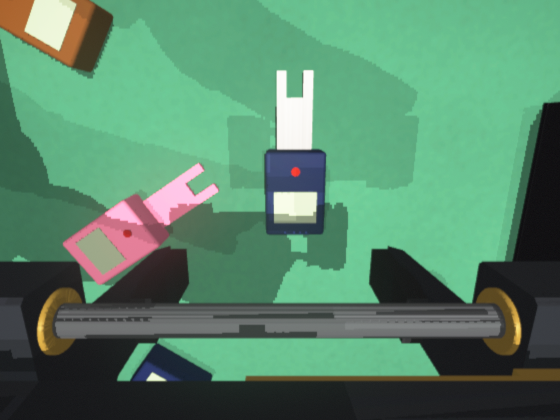

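The wrist view shows the dark blue unit's box top spanning (265,152) to (325,234), with the fork straight up in the image. My estimate was off by about 1.5 mm. I'm descending with that corrected, gripping 5 mm toward the fork.

>>> step_arm(
  steps=[
    [0.75,1.7,2,0,0,-0.5,-1],
    [0,0,4,0,0,0,-1],
    [0,0,4,0,0,0,-1],
    [0,0,3.5,0,0,0,-1],
    [0,0,2.5,0,0,0,-1],
    [0,0,1.5,0,0,0,-1],
    [0,0,0,0,0,0,-1],
  ],
)

```text
clock: 4.03
tool_pos: [0.5284, 0.279, 0.0302]
eef_rot: [-0.0, 1.0, -0.001, -0.0]
contact_force: [0.2, -0.4, -0.0]
opening: 1.004
finger_force: 0.0
```

>>> step_arm(
  steps=[
    [0,0,0,0,0,0,1],
    [0,0,0,0,0,0,1],
    [0,0,0,0,0,0,1],
    [0,0,0,0,0,0,1],
    [0,0,0,0,0,0,1],
    [0,0,0,0,0,0,1],
  ],
  force=30,
)

```text
clock: 4.78
tool_pos: [0.5282, 0.2798, 0.0312]
eef_rot: [-0.001, 1.0, -0.0, 0.0]
contact_force: [-0.5, -1.6, 6.1]
opening: 0.634
finger_force: 30.0
```

>>> step_arm(
  steps=[
    [0,0,-2,0,0,0,1],
    [0,0,-4,0,0,0,1],
    [0,0,-5,0,0,0,1],
    [-0.7,-2,-3,0,0,0,1],
    [-1.4,-4.5,0,0,0,0,1],
    [-1.7,-5.5,0,0,0,0,1],
    [-1.7,-5.5,0,0,0,0,1],
    [-1.7,-5.5,0,0,0,0,1],
  ],
)

```text
clock: 5.78
tool_pos: [0.6005, 0.0484, 0.1714]
eef_rot: [-0.002, 1.0, 0.0, -0.0]
contact_force: [-0.1, 0.7, -2.4]
opening: 0.635
finger_force: 30.0
```

>>> step_arm(
  steps=[
    [-1.7,-5.5,0,0,0,0,1],
    [-1.7,-5.5,0,0,0,0,1],
    [-1.7,-5.5,0,0,0,0,1],
    [-1.7,-5.5,0,0,0,0,1],
    [-1.7,-5,0,0,0,3,1],
    [-1.4,-4,0,0,0,4,1],
    [-0.5,-1,0,0,0,4,1],
    [0,0,0,0,0,0,1],
  ],
)

```text
clock: 6.78
tool_pos: [0.7015, -0.2717, 0.1707]
eef_rot: [0.095, 0.995, 0.0, -0.0]
contact_force: [-0.0, -0.4, -3.8]
opening: 0.633
finger_force: 30.0
```

```bash
python3 - <<'E'
from h import *
snap("wrist","pics/w2.png");snap("top","pics/t2.png");go([.7023,-.270,.10],79)
T=np.array([.5644,-.2433,0]);a=np.radians(169);D=np.array([np.cos(a),np.sin(a),0]);N=np.array([-D[1],D[0],0])
P=lambda x,y,z:T+D*x+N*y+[0,0,z]
for p in [(46,45,16),(46,-45,16),(-190,45,16),(-190,-45,16),(0,0,30.5),(-60,32,24),(-60,-32,24),(-185,32,24),(-185,-32,24)]: print(p,np.round(proj("pics/w2.png",P(*np.array(p)/1000))))
E
```

```text
t 6.88 pos [ 0.7017 -0.2691  0.171 ] yaw 79.33 q7 1.22 F [-0.1  0.5 -3.2] open 0.633 ff 30.00012920703739
 shift cm in present tool axes [-0.08 -0.09  7.1 ] in final axes [-0.07 -0.07  7.1 ] rot [ 0.1  -0.04  0.33]
(46, 45, 16) [219. -47.]
(46, -45, 16) [341. -46.]
(-190, 45, 16) [231. 251.]
(-190, -45, 16) [328. 251.]
(0, 0, 30.5) [280.  17.]
(-60, 32, 24) [240. 104.]
(-60, -32, 24) [320. 104.]
(-185, 32, 24) [244. 249.]
(-185, -32, 24) [315. 250.]
```

View pics/w2.png

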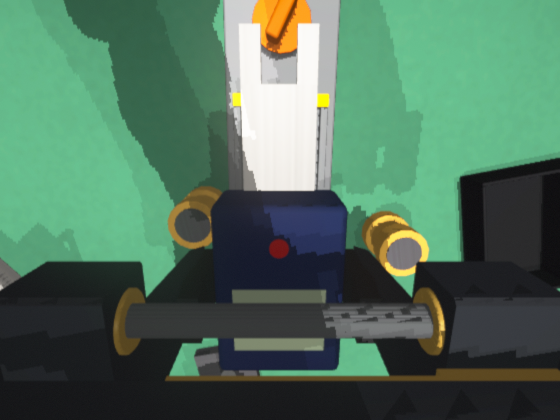

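```bash
cat >> h.py <<'E'
T0=np.array([.5644,-.2433,0]);_a=np.radians(169);D=np.array([np.cos(_a),np.sin(_a),0]);N=np.array([-D[1],D[0],0])
def inb(p): d=np.array(p)-T0; return np.round([d@D*1000,d@N*1000,d[2]*1000],1)
E
python3 - <<'E'
from h import *
for u,v in [(193,225),(404,253)]: print("w",inb(ray("pics/w2.png",u,v,.055)))
for u,v in [(360,116),(429,135)]: print("t",inb(ray("pics/top.png",u,v,.055)))
print("flange w",inb(ray("pics/w2.png",281.5,23,.0305)))
for u,v in [(236,99),(323,99)]: print("stops",inb(ray("pics/w2.png",u,v,.028)))
for u in [(221+4,10),(340,10)]: print("slab", inb(ray("pics/w2.png",*u,.016)))
print("tool",inb(r.get_state()["tool_pos"]))
for u,v in [(240,24),(319,24),(262,84),(297,84)]:
  q=ray("pics/w2.png",u,v,.1455);print("fork",inb(q))
E
```

```text
w [-151.9   67.7   55. ]
w [-175.   -99.9   55. ]
t [-176.5 -102.3   55. ]
t [-154.4   66.8   55. ]
flange w [-3.8 -0.9 30.5]
stops [-56.7  34.4  28. ]
stops [-56.5 -33.8  28. ]
slab [ 8.7 42.3 16. ]
slab [  9.  -45.9  16. ]
tool [-139.7   -0.9  171. ]
fork [-33.4  17.5 145.5]
fork [-33.3 -15.8 145.5]
fork [-57.1   8.5 145.5]
fork [-57.   -6.9 145.5]
```

The left fitting stands about 2 mm from the finger's path, so I'll set the unit down 42 mm before home and slide it while still holding it.

>>> step_arm(
  steps=[
    [0.27,0,2,0,0,0.2,1],
    [0,0,3.5,0,0,0,1],
    [0,0,3.5,0,0,0,1],
    [0,0,2,0,0,0,1],
    [0,0,0.7,0,0,0,1],
    [0,0,0.3,0,0,0,1],
    [0,0,0,0,0,0,1],
    [0,0,0,0,0,0,1],
  ],
)

```text
clock: 7.88
tool_pos: [0.7, -0.2705, 0.052]
eef_rot: [0.096, 0.995, -0.0, 0.001]
contact_force: [0.0, -0.4, -2.6]
opening: 0.632
finger_force: 30.0
```

```bash
python3 - <<'E'
from h import *
snap("wrist","pics/w3.png");s=snap("side","pics/s3.png");go([.7023,-.270,.0475],79);print(inb(r.get_state()["tool_pos"]))
u,v=proj("pics/s3.png",[.63,-.25,.03]);u,v=int(u),int(v);print(u,v)
a=cv2.resize(cv2.imread("pics/s3.png")[v-40:v+40,u-55:u+55],None,fx=5,fy=5,interpolation=cv2.INTER_CUBIC)
b=cv2.resize(cv2.imread("pics/w3.png"),(400,300));o=np.zeros((400,955,3),np.uint8);o[:,:550]=a;o[:300,555:]=b
cv2.imwrite("pics/c3.png",cv2.resize(o,None,fx=.83,fy=.83))
E
```

```text
t 7.97 pos [ 0.6998 -0.2705  0.0516] yaw 78.94 q7 1.15 F [ 0.1 -0.5 -3. ] open 0.63 ff 29.999876422807574
 shift cm in present tool axes [-0.24  0.1   0.41] in final axes [-0.24  0.1   0.41] rot [-0.01  0.07 -0.06]
[-138.1    0.9   51.6]
293 175
```

View pics/c3.png

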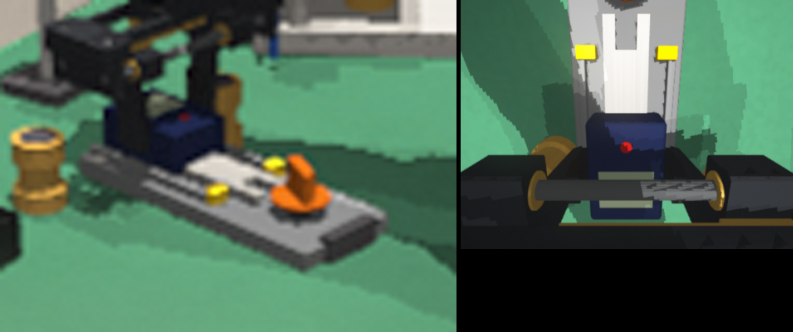

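The unit hangs about 5 mm above the slab. The fork is centred between the stops (626 against 585 and 667) and clear of the flange. I'm lowering it until it touches.

>>> step_arm(
  steps=[
    [0,0,0.3,0,0,0,1],
    [0,0,0.1,0,0,0,1],
    [0,0,0,0,0,0,1],
    [0,0,0,0,0,0,1],
  ],
)

```text
clock: 8.48
tool_pos: [0.6994, -0.2704, 0.0473]
eef_rot: [0.096, 0.995, -0.0, 0.0]
contact_force: [-3.2, 0.2, 3.3]
opening: 0.63
finger_force: 30.0
```

>>> step_arm(
  steps=[
    [0,0,0.05,0,0,0,1],
    [0,0,0.05,0,0,0,1],
    [0,0,0,0,0,0,1],
  ],
  force=15,
)

```text
clock: 8.85
tool_pos: [0.6994, -0.2705, 0.0473]
eef_rot: [0.096, 0.995, -0.0, 0.0]
contact_force: [-4.3, 0.2, 9.0]
opening: 0.636
finger_force: 15.0
```

>>> step_arm(
  steps=[
    [0,0,-0.05,0,0,0,1],
    [0.5,0,0,0,0,0,1],
    [0.8,0,0,0,0,0,1],
    [0.8,0,0,0,0,0,1],
    [0.8,0,0,0,0,0,1],
    [0.5,0,0,0,0,0,1],
    [0.3,0,0,0,0,0,1],
    [0,0,0,0,0,0,1],
  ],
  force=12,
)

```text
clock: 9.85
tool_pos: [0.6635, -0.2632, 0.0473]
eef_rot: [0.096, 0.995, 0.0, 0.001]
contact_force: [3.1, 0.2, 6.8]
opening: 0.638
finger_force: 12.0
```

>>> step_arm(
  steps=[
    [0.2,0,0,0,0,0,1],
    [0.1,0,0,0,0,0,1],
    [0.1,0,0,0,0,0,1],
    [0.1,0,0,0,0,0,1],
    [0,0,0,0,0,0,1],
  ],
)

```text
clock: 10.48
tool_pos: [0.6597, -0.2625, 0.0473]
eef_rot: [0.096, 0.995, 0.0, 0.002]
contact_force: [5.9, -1.1, 4.6]
opening: 0.635
finger_force: 12.0
```

>>> step_arm(
  steps=[
    [0.1,0,0,0,0,0,1],
    [0.1,0,0,0,0,0,1],
    [0.1,0,0,0,0,0,1],
    [0.1,0,0,0,0,0,1],
    [0,0,0,0,0,0,1],
  ],
)

```text
clock: 11.1
tool_pos: [0.6591, -0.2626, 0.0474]
eef_rot: [0.097, 0.995, 0.0, 0.006]
contact_force: [13.1, -3.3, -3.1]
opening: 0.632
finger_force: 12.0
```

```bash
python3 - <<'E'
from h import *
snap("wrist","pics/w4.png");s=snap("side","pics/s4.png");go([.7023,-.270,.0475],79);print(inb(r.get_state()["tool_pos"]))
u,v=293,175
a=cv2.resize(cv2.imread("pics/s4.png")[v-40:v+40,u-55:u+55],None,fx=4,fy=4,interpolation=cv2.INTER_CUBIC)
b=cv2.resize(cv2.imread("pics/w4.png")[0:230,180:380],None,fx=1.6,fy=1.6);o=np.zeros((400,790,3),np.uint8);o[:320,:440]=a;o[:b.shape[0],445:445+b.shape[1]]=b
cv2.imwrite("pics/c4.png",o)
E
```

```text
t 11.2 pos [ 0.659  -0.2625  0.0473] yaw 78.88 q7 1.07 F [14.2 -3.2 -2.6] open 0.638 ff 11.998777479166165
 shift cm in present tool axes [-4.39  0.1   0.04] in final axes [-4.39  0.09 -0.02] rot [ 0.08  0.69 -0.13]
[-96.6   0.8  47.3]
```

View pics/c4.png

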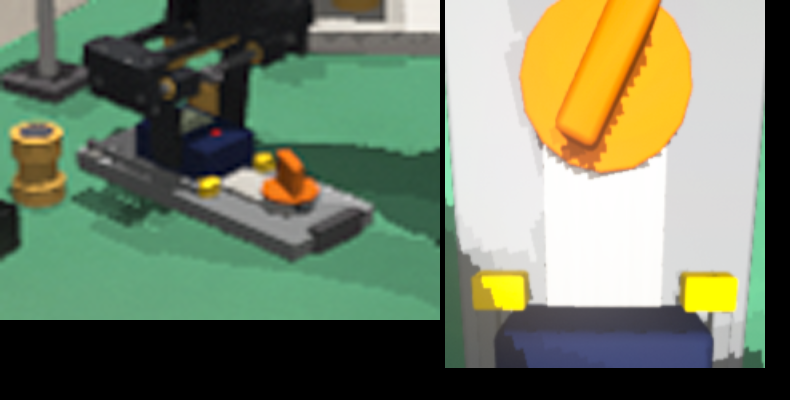

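The box front meets the yellow stops (500 and 708, 290), and the foot runs under the flange, centred at crop (606,83). I'm releasing and rising.

>>> step_arm(
  steps=[
    [-0.1,0,0,0,0,0,1],
    [0,0,0,0,0,0,-1],
    [0,0,0,0,0,0,-1],
    [0,0,0,0,0,0,-1],
    [0,0,0,0,0,0,-1],
    [0,0,-2,0,0,0,-1],
    [0,0,-4,0,0,0,-1],
    [0,0,-4,0,0,0,-1],
  ],
)

```text
clock: 12.2
tool_pos: [0.6554, -0.2615, 0.1487]
eef_rot: [0.096, 0.995, 0.0, 0.0]
contact_force: [0.5, 0.5, 0.1]
opening: 1.002
finger_force: 0.0
```

>>> step_arm(
  steps=[
    [2,0,-1,0,0,0,-1],
    [2.5,0,0,0,0,0,-1],
    [0,0,0,0,0,0,-1],
    [0,0,0,0,0,0,-1],
  ],
)

```text
clock: 12.7
tool_pos: [0.612, -0.2533, 0.1572]
eef_rot: [0.096, 0.995, -0.0, 0.001]
contact_force: [-1.2, -0.9, 0.4]
opening: 1.0
finger_force: 0.0
```

```bash
python3 - <<'E'
from h import *
snap("wrist","pics/w5.png");go([.5644,-.2433,.10],55);print(inb(r.get_state()["tool_pos"]), np.round(proj("pics/w5.png",T0+[0,0,.0305])))
crop("pics/w5.png","pics/c5.png",190,60,190,140,4.2)
E
```

```text
t 12.75 pos [ 0.6121 -0.2532  0.1568] yaw 78.93 q7 1.08 F [0.5 0.4 0.9] open 1.001 ff 0.0
 shift cm in present tool axes [4.88 0.06 5.67] in final axes [ 4.47 -1.92  5.68] rot [ 0.03  0.09 23.93]
[-48.7   0.6 156.8] [278. 145.]
```

View pics/c5.png

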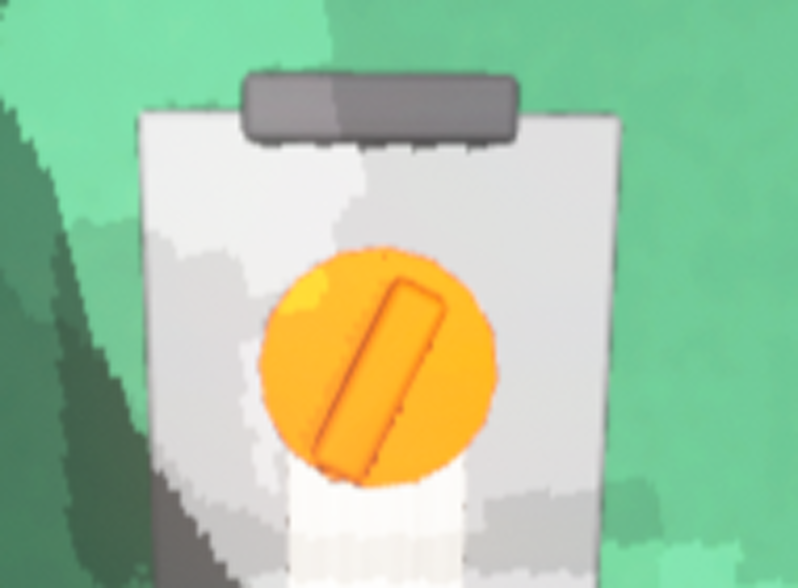

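```bash
python3 - <<'E'
from h import *
f="pics/w5.png";C=lambda x,y,z:ray(f,190+x/4.2,60+y/4.2,z)
c=C(378,366,.0305);print("flange",inb(c),c.round(4))
a,b=C(422,291,.0545),C(340,470,.0545);d=a-b;y=np.degrees(np.arctan2(d[1],d[0]));print("wing",inb((a+b)/2),y,np.linalg.norm(d))
a,b=C(393,285,.0545),C(318,455,.0545);d=a-b;print(np.degrees(np.arctan2(d[1],d[0])))
a,b=C(445,305,.0545),C(362,480,.0545);d=a-b;print(np.degrees(np.arctan2(d[1],d[0])))
go([c[0],c[1],.10],y-90)
E
```

```text
flange [-1.5 -1.2 30.5] [ 0.5661 -0.2424  0.0305]
wing [-2.2 -1.4 54.5] 144.23461722263733 0.03231780256462451
144.77062062616662
143.72062584503564
t 12.75 pos [ 0.6121 -0.2532  0.1568] yaw 78.93 q7 1.08 F [0.5 0.4 0.9] open 1.001 ff 0.0
 shift cm in present tool axes [4.73 0.18 5.67] in final axes [ 4.36 -1.81  5.68] rot [ 0.03  0.09 24.7 ]
```

>>> step_arm(
  steps=[
    [2.4,0.1,0.5,0,0,0,-1],
    [2.3,0.1,1,0,0,0,-1],
    [0,0,2,0,0,8.2,-1],
    [0,0,2,0,0,8.2,-1],
    [0,0,2,0,0,8.3,-1],
    [0,0,1.5,0,0,0,-1],
    [0,0,1,0,0,0,-1],
    [0,0,0,0,0,0,-1],
  ],
)

```text
clock: 13.75
tool_pos: [0.5651, -0.242, 0.0556]
eef_rot: [0.306, 0.952, 0.0, -0.0]
contact_force: [0.6, -0.1, 0.1]
opening: 1.001
finger_force: 0.0
```

```bash
python3 - <<'E'
from h import *
go([.5661,-.2424,.050],54.2); print(r.get_state()["q"].round(2), r.get_state()["moment"])
E
```

```text
t 13.75 pos [ 0.5651 -0.242   0.0556] yaw 54.33 q7 0.55 F [ 0.6 -0.1  0.1] open 1.001 ff 0.0
 shift cm in present tool axes [-0.1   0.02  0.56] in final axes [-0.1   0.02  0.56] rot [-0.   -0.05  0.13]
[ 0.65  1.02 -0.59  1.71  0.84  0.69  0.55] [-0.01359748 -0.12395685 -0.02841664]
```

>>> step_arm(
  steps=[
    [-0.1,0,0.4,0,0,0,-1],
    [0,0,0.2,0,0,0,-1],
    [0,0,0,0,0,0,1],
    [0,0,0,0,0,0,1],
    [0,0,0,0,0,0,1],
    [0,0,0,0,0,0,1],
    [0,0,0,0,0,0,1],
    [0,0,0,0,0,0,1],
  ],
  force=20,
)

```text
clock: 14.75
tool_pos: [0.5661, -0.2427, 0.0502]
eef_rot: [0.307, 0.952, -0.0, 0.0]
contact_force: [-0.8, -0.5, 0.0]
opening: 0.342
finger_force: 0.0
```

>>> step_arm(
  steps=[
    [0,0,0,0,0,0,1],
    [0,0,0,0,0,0,1],
    [0,0,0.05,0,0,0,1],
    [0,0,0.05,0,0,0,1],
  ],
)

```text
clock: 15.25
tool_pos: [0.5658, -0.2431, 0.0501]
eef_rot: [0.307, 0.952, -0.001, 0.0]
contact_force: [-3.0, 0.2, 11.8]
opening: 0.109
finger_force: 20.0
```

>>> step_arm(
  steps=[
    [0,0,0.03,0,0,0,1],
    [0,0,0,0,0,0,1],
    [0,0,0,0,0,0,1],
  ],
)

```text
clock: 15.62
tool_pos: [0.5659, -0.2431, 0.0501]
eef_rot: [0.307, 0.952, -0.001, 0.0]
contact_force: [-2.9, -1.0, 8.7]
opening: 0.11
finger_force: 20.0
```

>>> step_arm(
  steps=[
    [0,0,0.05,0,0,0,1],
    [0,0,0,0,0,0,1],
  ],
)

```text
clock: 15.88
tool_pos: [0.5659, -0.2431, 0.0497]
eef_rot: [0.307, 0.952, -0.001, 0.0]
contact_force: [-4.1, -0.1, 10.0]
opening: 0.113
finger_force: 20.0
```

>>> step_arm(
  steps=[
    [0,0,0,0,0,0,1],
  ],
)

```text
clock: 16.0
tool_pos: [0.5658, -0.2431, 0.0496]
eef_rot: [0.307, 0.952, -0.001, 0.0]
contact_force: [-2.7, -0.2, 11.0]
opening: 0.113
finger_force: 20.0
```

>>> step_arm(
  steps=[
    [0,0,0.06,0,0,0,1],
    [0,0,0,0,0,0,1],
    [0,0,0,0,0,0,1],
  ],
)

```text
clock: 16.38
tool_pos: [0.5658, -0.2431, 0.0491]
eef_rot: [0.307, 0.952, -0.001, 0.0]
contact_force: [-2.6, 0.5, 10.9]
opening: 0.111
finger_force: 20.0
```

>>> step_arm(
  steps=[
    [0,0,0.05,0,0,0,1],
    [0,0,0,0,0,0,1],
    [0,0,0,0,0,0,1],
  ],
)

```text
clock: 16.75
tool_pos: [0.5659, -0.2432, 0.0489]
eef_rot: [0.307, 0.952, -0.001, 0.0]
contact_force: [-4.4, -0.0, 12.4]
opening: 0.112
finger_force: 20.0
```

>>> step_arm(
  steps=[
    [0,0,0.05,0,0,0,1],
    [0,0,0,0,0,0,1],
    [0,0,0,0,0,0,1],
  ],
)

```text
clock: 17.12
tool_pos: [0.5659, -0.2432, 0.0488]
eef_rot: [0.307, 0.952, -0.001, 0.0]
contact_force: [-4.3, 0.5, 14.8]
opening: 0.107
finger_force: 20.0
```

>>> step_arm(
  steps=[
    [0,0,0.03,0,0,0,1],
    [0,0,0,0,0,0,1],
  ],
)

```text
clock: 17.38
tool_pos: [0.566, -0.2432, 0.0487]
eef_rot: [0.307, 0.952, -0.001, 0.0]
contact_force: [-5.1, -0.6, 17.2]
opening: 0.109
finger_force: 20.0
```

>>> step_arm(
  steps=[
    [0.06,-0.04,0,0,0,5,1],
    [0,0,0.02,0,0,7,1],
    [0,0,0.02,0,0,7,1],
  ],
)

```text
clock: 17.75
tool_pos: [0.566, -0.2431, 0.0482]
eef_rot: [0.461, 0.887, -0.0, 0.001]
contact_force: [-3.5, -0.6, 14.0]
opening: 0.116
finger_force: 20.0
```

>>> step_arm(
  steps=[
    [0,0,0.02,0,0,7,1],
    [0,0,0.02,0,0,7,1],
  ],
)

```text
clock: 18.0
tool_pos: [0.5661, -0.243, 0.0478]
eef_rot: [0.566, 0.824, -0.0, 0.001]
contact_force: [-3.3, 0.2, 14.2]
opening: 0.113
finger_force: 20.0
```

>>> step_arm(
  steps=[
    [0,0,0.035,0,0,7,1],
    [0,0,0.025,0,0,7,1],
    [0,0,0.025,0,0,7,1],
  ],
)

```text
clock: 18.38
tool_pos: [0.5663, -0.243, 0.0471]
eef_rot: [0.707, 0.707, 0.0, 0.001]
contact_force: [-2.9, 0.9, 14.5]
opening: 0.107
finger_force: 20.0
```

>>> step_arm(
  steps=[
    [0,0,0.03,0,0,7,1],
    [0,0,0.025,0,0,7,1],
    [0,0,0.025,0,0,7,1],
  ],
)

```text
clock: 18.75
tool_pos: [0.5665, -0.243, 0.0463]
eef_rot: [0.824, 0.567, 0.001, 0.001]
contact_force: [-3.0, -0.7, 14.7]
opening: 0.108
finger_force: 20.0
```

>>> step_arm(
  steps=[
    [0,0,0.025,0,0,7,1],
    [0,0,0.025,0,0,7,1],
    [0,0,0.025,0,0,7,1],
  ],
)

```text
clock: 19.12
tool_pos: [0.5666, -0.2431, 0.0456]
eef_rot: [0.913, 0.407, 0.001, 0.001]
contact_force: [-2.6, -0.2, 15.1]
opening: 0.11
finger_force: 20.0
```

>>> step_arm(
  steps=[
    [0,0,0.03,0,0,7,1],
    [0,0,0.025,0,0,7,1],
  ],
)

```text
clock: 19.38
tool_pos: [0.5667, -0.2432, 0.0451]
eef_rot: [0.956, 0.293, 0.001, 0.001]
contact_force: [-1.4, 0.1, 15.7]
opening: 0.111
finger_force: 20.0
```

```bash
python3 -c "
from h import *
go([.566,-.243,.0446],-85);print(r.get_state()['q'].round(2),r.get_state()['moment'])"
```

```text
t 19.38 pos [ 0.5667 -0.2432  0.0451] yaw -55.94 q7 -0.85 F [-1.4  0.1 15.7] open 0.111 ff 19.999076791573316
 shift cm in present tool axes [-0.05 -0.06  0.05] in final axes [-0.07 -0.03  0.05] rot [ 0.15 -0.15 29.06]
[ 0.4   0.97 -0.12  1.72  0.22  0.46 -0.85] [0.00948377 0.55911045 0.16844393]
```

>>> step_arm(
  steps=[
    [0,0,0.02,0,0,7,1],
    [0,0,0.02,0,0,7,1],
  ],
)

```text
clock: 19.62
tool_pos: [0.5668, -0.2434, 0.0447]
eef_rot: [0.985, 0.174, 0.002, 0.001]
contact_force: [-2.9, 0.3, 15.5]
opening: 0.106
finger_force: 20.0
```

>>> step_arm(
  steps=[
    [0,0,0.02,0,0,6,1],
    [0,0,0.015,0,0,5,1],
  ],
)

```text
clock: 19.88
tool_pos: [0.5668, -0.2435, 0.0446]
eef_rot: [0.997, 0.08, 0.002, 0.001]
contact_force: [-2.6, -0.1, 17.1]
opening: 0.114
finger_force: 20.0
```

>>> step_arm(
  steps=[
    [0,0,0,0,0,0,1],
  ],
)

```text
clock: 20.0
tool_pos: [0.5668, -0.2435, 0.0446]
eef_rot: [0.997, 0.08, 0.002, 0.001]
contact_force: [-1.4, 0.3, 17.4]
opening: 0.11
finger_force: 20.0
```

>>> step_arm(
  steps=[
    [0,0,0,0,0,5,1],
    [0,0,0,0,0,4,1],
    [0,0,0,0,0,0,1],
  ],
)

```text
clock: 20.38
tool_pos: [0.5668, -0.2436, 0.0446]
eef_rot: [1.0, 0.002, 0.002, 0.001]
contact_force: [-2.2, -0.4, 17.0]
opening: 0.111
finger_force: 20.0
```

```bash
python3 - <<'E'
from h import *
go([.566,-.243,.0446],-85);print(r.get_state()['moment'])
snap("side","pics/s6.png");u,v=293,175
crop("pics/s6.png","pics/c6.png",u-45,v-35,90,70,7)
E
```

```text
t 20.38 pos [ 0.5668 -0.2436  0.0446] yaw -89.77 q7 -1.22 F [-2.2 -0.4 17. ] open 0.111 ff 20.001793156843632
 shift cm in present tool axes [-0.08 -0.06 -0.  ] in final axes [-0.08 -0.06  0.  ] rot [ 0.13 -0.21 -4.77]
[0.02689635 0.52873063 0.02586349]
```

View pics/c6.png

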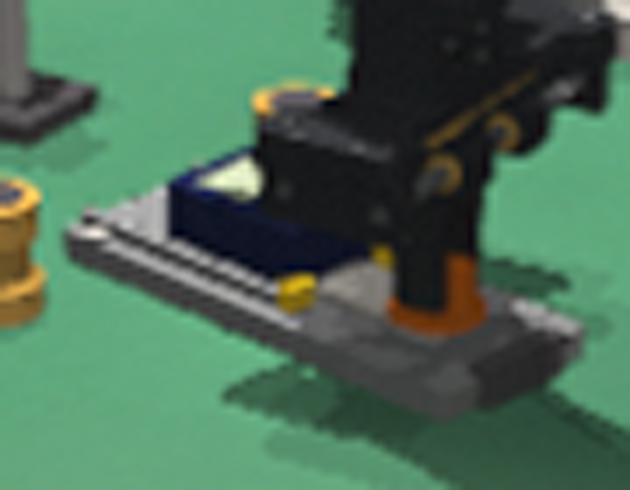

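The flange (437,310) lies on the foot, and the depth stopped at 5.5 mm despite further turning. I'm easing off the push, opening and rising.

>>> step_arm(
  steps=[
    [0,0,-0.12,0,0,0,1],
    [0,0,0,0,0,0,1],
    [0,0,0,0,0,0,-0.2],
    [0,0,0,0,0,0,-0.2],
    [0,0,0,0,0,0,-0.2],
    [0,0,0,0,0,0,-0.2],
    [0,0,-1,0,0,0,-0.2],
    [0,0,-3,0,0,0,-0.2],
  ],
)

```text
clock: 21.42
tool_pos: [0.5643, -0.2422, 0.0829]
eef_rot: [1.0, 0.002, -0.001, -0.001]
contact_force: [0.1, -0.5, 0.3]
opening: 0.602
finger_force: 0.0
```

>>> step_arm(
  steps=[
    [0,0,-4,0,0,0,-0.2],
    [0,0,-4,0,0,0,-0.2],
    [4,0,-3,0,0,0,-0.2],
    [4,0,0,0,0,0,-0.2],
    [0,0,0,0,0,0,-0.2],
  ],
)

```text
clock: 22.05
tool_pos: [0.6482, -0.241, 0.1942]
eef_rot: [1.0, 0.003, 0.002, -0.0]
contact_force: [0.3, -0.0, -0.4]
opening: 0.6
finger_force: 0.0
```

```bash
python3 - <<'E'
from h import *
go([.566,-.243,.1],-85)
snap("side","pics/s7.png");u,v=293,175
crop("pics/s7.png","pics/c7.png",u-55,v-40,110,80,7)
E
```

```text
t 22.05 pos [ 0.6482 -0.241   0.1942] yaw -89.6 q7 -1.25 F [ 0.3 -0.  -0.4] open 0.6 ff 0.0
 shift cm in present tool axes [-8.26  0.15  9.39] in final axes [-8.21 -0.51  9.42] rot [-0.   -0.24 -4.6 ]
```

View pics/c7.png

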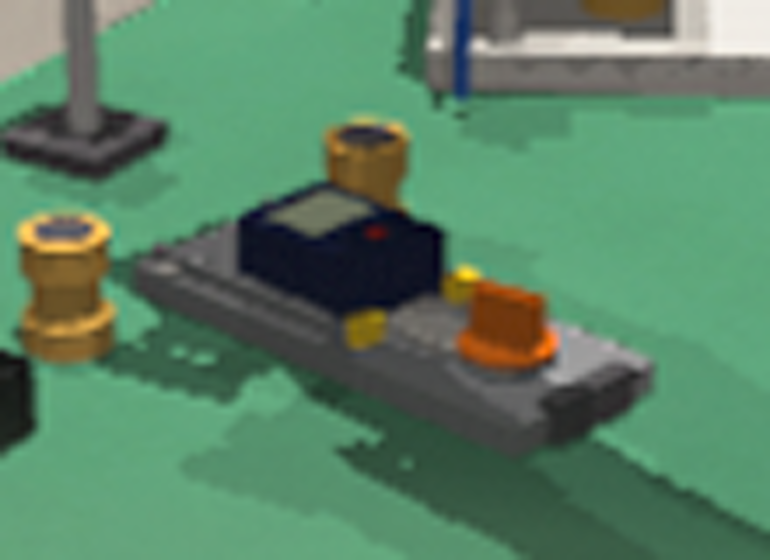

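```bash
python3 - <<'E'
from h import *
for z in (.049,.0545,.025,.0305): print(z,(np.array(proj("pics/s7.png",[.566,-.243,z]))-[238,135])*7, "start", (np.array(proj("pics/side.png",[.566,-.243,z]))-[238,135])*7)
a,b=[cv2.cvtColor(cv2.imread(f),cv2.COLOR_BGR2HSV)[150:200,290:330] for f in("pics/side.png","pics/s7.png")]
for h in(a,b):
    m=(h[...,0]>3)&(h[...,0]<15)&(h[...,1]>180)&(h[...,2]>60); ys,xs=np.nonzero(m); print(len(xs),xs.min(),xs.max(),ys.min()+150,ys.max()+150)
E
```

```text
0.049 [506.42244703 280.73145858] start [506.42244703 280.73145858]
0.0545 [506.68417178 268.97467145] start [506.68417178 268.97467145]
0.025 [505.2912555  331.54506267] start [505.2912555  331.54506267]
0.0305 [505.5489354  319.96997212] start [505.5489354  319.96997212]
85 14 26 173 185
115 14 26 175 186
```

```bash
python3 -c "
from plant import r
print(r.finish_job())"
```

```text
the job is handed in; nothing more can be done
None
```

The display unit is against the yellow stops with its fork around the screw's shank, and the screw is driven in about 5.5 mm onto the fork. The wrist read about 14–17 N of push while turning. I kept clear of the other things on the bench and handed the job in at about 22 s; no verdict came back.

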